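Release the hidden lid catch of a nozzle case with a push rod

ROBOT

A 6-joint arm with a two-finger parallel gripper is mounted at the origin on a cart in front of the work surface, level with it; the furniture and walls round the work are solid. World frame = base frame: x ahead of the robot, y to its left, z up, the work surface at z = 0. Lengths are in m, angles in rad, forces in N, time in s.
With the tool pointing down it reaches from about 0.4 to 0.825 m from the base axis. Payload 7 kg.
Tool frame: the origin (TCP) lies between the finger pads; the fingertips stand 8 mm ahead of it and the grasp point (between the pads) lies 11 mm behind it (ctrl.finger_overhang is the distance from the TCP to the fingertips, in m); y points along the fingers, z is the direction in which the jaws open and shut, and the axes are right-handed (so a half turn about y gives the same grasp; the last joint's range is limited). The gripper opens to 88 mm and grips with 3 to 60 N. Pads are 19 mm wide; open, the fingers measure 130 mm over their backs; the gripper's body (78 mm by 193 mm) begins 47 mm behind the grasp point.
Start: joints at [-0.89, 0.359, 0.012, 0, -1.224, -0.288], TCP at [0.258, -0.624, 0.211] pointing down, gripper open.
Joint ranges: [-3.07, 3.07], [-1.43, 2.12], [-1.02, 1.25], [-3.03, 1.67], [-3.05, -0], [-3.03, 3.03]. Speed limits (rad/s): [2.39, 2.39, 3.01, 3.14, 3.14, 3.14].

INTERFACE

Orientations are given as a unit quaternion [x, y, z, w].
In Python, from plant import ctrl, optics gives the robot as it stands. The module is installed in compiled form; this text tells all that it offers.
- The arm moves only by the tool drive_tool, never from a script. Its argument "series" is text: rows parted by semicolons, each of 5 numbers parted by spaces: the opening, from -1 (shut) to 1 (fully open), so that 0 is half open, then the shift along the tool's x, y, z in m, then the turn about the tool's y in degrees. In form: fingers tx ty tz roll; .... A call has 1 to 5 rows; each row shifts and turns the commanded pose from where the row before left it, along the tool's axes as they then stand; what a row does not reach is not made up. A row lasts 1/10 s, in which the tool goes at most 50 mm and 8.59 degrees, less where a joint would pass 70% of its speed; a pose out of reach is approached as far as the arm can. A call with a gripper value outside its range is refused whole. The fingers move at their own pace and stop on an object; "force" is the grip in N (left out, the last holds). Time passes only in rows, so rows that do not move let the fingers close. It gives the time, the measured TCP pose, the force and the opening at its end, in the units of the state.
- ctrl.read_state(): the state, without advancing time (a new reading comes with each control period).
- optics.get_image(name): name is "scene" or "top" or "wrist"; returns the picture (480x640x3 uint8, red, green, blue); there is no depth.
- optics.camera_model(name): a dict with "mtx" (3x3 intrinsics, pixels), "k1" (the pictures are not rectified: a ray, as slopes to the right and down, at radius r is drawn at 1 + k1 r^2 times it, then the intrinsics apply), "rvec" (rotation vector, rad) and "tvec" (3), from world to camera coordinates, as OpenCV has them. Camera axes: x right, y down, z forward; pixel columns grow to the right and rows downward; lengths in m; the calibration is good to about 2 mm. A picture is of the moment at which its call begins: read the wrist's pose just before it. camera_model takes no time and is no camera call; for the wrist camera it gives the pose at the moment of the call.
- ctrl.hand_in(): hands the job in, once; it reports no verdict.
Trained networks look in the newest picture that a camera, given by its name, has taken for a name from the list of things; names that differ only in an ending like _2 or _b are one class to them, and where a whole thing is asked for, a point or a joint stands for the part that bears it (a point fixed in the world has none). Each returns a list of dicts, best first, with "conf" (0 to 1); they miss things now and then, are a little off and sometimes report something else, mostly with a low value. They report only what shows in the picture. A call takes as long as a camera call. They do not tell look-alikes from the thing itself.
- optics.search_frame(camera, label): "bbox" ([left, top, right, bottom] in pixels, round what is visible of it).
- optics.landmark_of(camera, label): "pixel" ([column, row] in pixels: a listed point, or the origin of a listed thing).
The state is a dict: "t": time; "q": joint angles; "dq": joint speeds; "effort": joint torques, N m; "ee_pos": TCP position; "eef_rot": TCP orientation; "ft_force": force on the tool from outside, world axes, zero at the start; "moment": the same for the moment, N m; "grip_width": finger opening in m.
Only numpy, scipy, OpenCV 4.12 (cv2) and the standard library are available. Lean on these libraries where they do the work, as an engineer would, in place of code of your own. Each camera call takes 0.05 s, during which the arm holds its last target. There are 200 camera calls.

TASK

Spring open the lid of the small grey nozzle case on the bench. Draw the push rod out of its tube holder, put it down on the bench and take it again by its thick handle, then feel gently with its thin end through the three small holes in the case front, without forcing it against a blank stop, until you find and trip the hidden spring catch. When the lid has sprung up, draw the rod out again and lay it flat on the bench top, leaving the wax cake, the steel cup and the tape roll where they are.

Things in the scene. Friction and masses are not known exactly. Their poses are not given: they have to be found in the camera images.
- case: Grey sheet-metal case fixed to the bench, 120 (x) x 160 (y) x 99 mm high with its lid; four 4 mm feet stick out 16 mm at its sides. Origin: centre of its underside; x points from front to back (into the holes), y to the left seen from the front, z up. Front plate 8 mm thick, outer face at x = -60 mm, with three round holes 13 mm wide, 45 mm apart, 65 mm above the bench, axes along x.
- stop_a (a joint): How far the first of two hidden stiff stops is squashed, m (0 untouched). Steel pad 26 x 26 mm behind one of the three holes (which one varies), face 40 mm in from the front plate's outer face, free space before it. Gives only 1 mm per 15 N; more than 2.5 mm is forcing it.
- stop_b (a joint): The same for the second stiff stop. Behind the third hole, not to be seen, is the lid's sprung catch: same pad, face also 40 mm in, but it yields at about 5 N, frees the lid when pushed about 6 mm (tip 46 mm in from the outer face) at about 9 N, and meets its hard end at 9 mm.
- hole_left (a point): Centre of the left hole (case y = +45 mm) on the outer face of the front plate; axes as the case.
- hole_mid (a point): Centre of the middle hole on the outer face of the front plate; axes as the case.
- hole_right (a point): Centre of the right hole (case y = -45 mm) on the outer face of the front plate; axes as the case.
- lid (a joint): Angle of the case's aluminium lid, rad: 0 shut, grows as the front edge rises; hinged along the top back edge. Once freed, a spring lifts it to its stop at 1.3 in about 1 to 2 s and holds it there.
- tube_holder: Tube holder fixed to the bench: base plate 110 x 56 x 6 mm carrying a square tube 110 mm long, 26 x 26 mm outside, 20 x 20 mm inside, its top 49 mm above the bench. Origin: centre of the underside; x along the tube towards its open mouth, which is at x = +55 mm; the other end is shut; tube axis 36 mm above the bench.
- push_rod: Loose steel push rod, about 80 g: square dark handle 16 x 16 x 80 mm and round thin end 8 mm across, 80 mm long. Origin: on the axis at the shoulder between them; x along the axis to the thin end. It starts handle first in the tube holder, shoulder 25 mm inside the mouth, 55 mm of thin end showing, axis 34 mm up; free after a 105 mm pull. Lying on the bench its axis is 8 mm up.
- rod_tip (a point): Point at the end of the push rod's thin end, on its axis; axes as the rod.
- rod_handle (a point): Point on the rod's axis at the middle of its handle, 120 mm behind the tip; axes as the rod.
- wax_cake: Bystander: round cake of wax, 68 mm in diameter, 21 mm high; origin: centre of the underside.
- steel_cup: Bystander: dark steel cup, 66 mm in diameter, 38 mm high; origin: centre of the underside.
- masking_tape: Bystander: roll of tape lying flat, 91 mm in diameter, 24 mm high; origin: centre of the underside.
Things that resemble listed ones, but are neither listed nor needed, are in the scene too. Leave any yellow look-alike of the tube_holder alone.

How it is judged:
On the way, in this order (a step that is already met when the one before it is completed fails the run):
1. the rod is drawn right out of its tube holder (x of rod_handle in the frame of tube_holder above 0.095 m), for 0.05 s.
2. the rod is put down on the bench: let go, its handle resting on the bench top (height (world z) of rod_handle below 0.02 m and contact force between the fingers and push_rod below 0.05 N), for 0.05 s.
3. the lid springs free while the rod's thin end is through a hole of the case (at least 35 mm in) (x of rod_tip in the frame of case between -0.025 and 0 m and value of joint lid above 0.03 rad), for 0.02 s.
At the end, for the whole second after the job is handed in: The case lid stands open by more than 1.0 rad; the push rod lies flat and still on the bench top, out of the case and the holder (both its tip and the middle of its handle less than 20 mm above the bench); the wax cake, steel cup and tape roll are within 30 mm of where they started (value of joint lid above 1 rad and height (world z) of each of rod_tip, rod_handle below 0.02 m and height (world z) of rod_handle above 0 m and linear speed of push_rod below 0.02 m/s and distance of each of wax_cake, steel_cup, masking_tape from where it was at the start of the episode below 0.03 m); the robot touches nothing.
It fails at once if a blank stop is forced: squashed by more than 2.5 mm, about 37 N (value of joint any of stop_a, stop_b above 0.0025 m).
It fails at once if a bystander is knocked away by more than 30 mm (distance of any of wax_cake, steel_cup, masking_tape from where it was at the start of the episode above 0.03 m).
It also fails if it takes over 70 s, if anything falls off the work surface, if the arm or the gripper's body presses on something with over 40 N, if the wrist force passes 120 N, or if a joint passes its speed limit or range.

## Working session

There is one attempt and no reset: what is moved stays moved. The work goes in short steps, Python scripts to look and compute and a tool call to move; the robot and the scene stay as the last step left them, time stands still between calls to the robot, and variables do not carry over. Pictures are saved under pics/ and viewed, about 8 in all and at most 12, crops included, and the job is handed in when it is done.

Besides the shell and the picture viewer there is one more tool, called after ">>>" as a command line: name --argument value ..., lists and objects as JSON in quotes. drive_tool: Moves the arm, as the interface text tells. Its arguments: {"type":"object","properties":{"series":{"type":"string"},"force":{"type":"number"}},"required":["series"]}

```bash
mkdir -p pics
cat > h.py <<'E'
import numpy as np, cv2
from plant import ctrl, optics
from scipy.spatial.transform import Rotation as R
def cam(n):
    m=optics.camera_model(n); return np.array(m['mtx'],float),m['k1'],R.from_rotvec(np.ravel(m['rvec'])).as_matrix(),np.ravel(m['tvec'])
def ray(n,px,c=None):
    K,k1,Rm,t=c or cam(n)
    d=cv2.undistortPoints(np.array([[px]],float),K,np.array([k1,0,0,0,0.])).ravel()
    return -Rm.T@t, Rm.T@np.array([d[0],d[1],1])
def onz(n,px,z,c=None):
    o,d=ray(n,px,c); return o+d*(z-o[2])/d[2]
def proj(n,P,c=None):
    K,k1,Rm,t=c or cam(n)
    return cv2.projectPoints(np.array(P,float).reshape(-1,3),cv2.Rodrigues(Rm)[0],t,K,np.array([k1,0,0,0,0.]))[0].reshape(-1,2)
def tri(pairs):
    A=np.zeros((3,3));b=np.zeros(3)
    for o,d in pairs:
        d=d/np.linalg.norm(d);M=np.eye(3)-np.outer(d,d);A+=M;b+=M@o
    return np.linalg.solve(A,b)
def snap(n,f):
    im=optics.get_image(n); cv2.imwrite('pics/'+f,im[:,:,::-1]); return im
E
python3 - <<'E'
from h import *
np.set_printoptions(precision=4,suppress=True)
s=ctrl.read_state();print(s)
print(R.from_quat(s['eef_rot']).as_matrix(), ctrl.finger_overhang)
for n in ('scene','top'):
    snap(n,n+'0.png')
    K,k1,Rm,t=cam(n);print(n,-Rm.T@t,Rm[2],K[0,0],k1)
    for l in ['case','hole_left','hole_mid','hole_right','tube_holder','push_rod','rod_tip','wax_cake','steel_cup','masking_tape']:
        print(l,[(np.round(a['pixel'],1).tolist(),round(a['conf'],2)) for a in optics.landmark_of(n,l)[:3]])
E
```

```text
{'t': 0.0, 'q': array([-0.8899,  0.3594,  0.0111, -0.0004, -1.2241, -0.2881]), 'dq': array([ 0.0009,  0.0009,  0.0001, -0.0002, -0.0017,  0.0009]), 'effort': array([ -0.0005, -58.2711,  29.3052,   6.9972,   0.0069,  -0.0002]), 'ee_pos': array([ 0.2581, -0.6231,  0.2101]), 'eef_rot': array([-0.6929, -0.1378,  0.1381,  0.6941]), 'ft_force': array([ 0.4447, -0.1872,  0.3509]), 'moment': array([ 0.0289, -0.054 , -0.0322]), 'grip_width': 0.08744941045629062}
[[ 0.9239 -0.0008 -0.3826]
 [ 0.3826  0.0015  0.9239]
 [-0.0002 -1.      0.0017]] 0.008
scene [-0.0094 -0.6315  0.4931] [ 0.6561  0.6221 -0.4274] 443.5410201353626 0.019076950607144882
case [([398.5, 288.0], 0.83)]
hole_left []
hole_mid [([384.6, 272.7], 0.8)]
hole_right [([407.5, 277.4], 0.78)]
tube_holder [([371.9, 377.8], 0.96), ([228.6, 302.4], 0.74)]
push_rod []
rod_tip [([327.4, 328.1], 0.52)]
wax_cake []
steel_cup [([467.1, 353.6], 0.72)]
masking_tape [([190.9, 258.2], 0.55)]
top [ 0.4139 -0.0672  1.4443] [ 0.1257 -0.0065 -0.992 ] 536.1669118242552 -0.005051880313375036
case [([360.9, 207.1], 0.89), ([190.7, 273.0], 0.55)]
hole_left [([351.8, 226.6], 0.98), ([359.6, 206.7], 0.59)]
hole_mid [([368.9, 226.0], 0.85)]
hole_right [([386.7, 219.2], 0.95)]
tube_holder [([406.0, 297.6], 0.83), ([281.0, 303.3], 0.73)]
push_rod [([393.7, 295.8], 0.63)]
rod_tip [([353.1, 224.1], 0.64), ([365.6, 291.0], 0.54)]
wax_cake [([286.9, 251.8], 0.57)]
steel_cup [([434.0, 240.3], 0.94)]
masking_tape [([189.9, 275.0], 0.64)]
```

View pics/scene0.png

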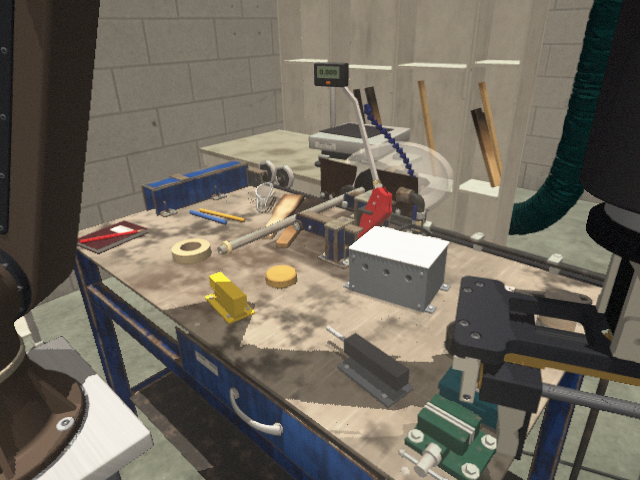

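View pics/top0.png

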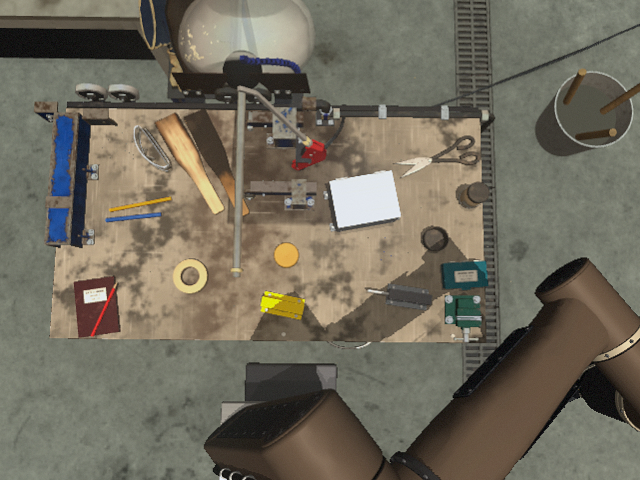

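Run:
```python
from h import *
np.set_printoptions(precision=4,suppress=True)
for l,p,z in [('case',(360.9,207.1),0),('hl',(351.8,226.6),.065),('hm',(368.9,226),.065),('hr',(386.7,219.2),.065),('th',(406,297.6),0),('th2',(281,303.3),0),('rod',(393.7,295.8),.034),('tip',(365.6,291),.034),('wax',(286.9,251.8),0),('cup',(434,240.3),0),('tape',(189.9,275),0)]:
    print(l,onz('top',p,z))
for l,p,z in [('hm',(384.6,272.7),.065),('hr',(407.5,277.4),.065),('th',(371.9,377.8),0),('tip',(327.4,328.1),.034),('case',(398.5,288),0)]: print('scene',l,onz('scene',p,z))
```

```text
case [ 0.6722 -0.2066  0.    ]
hl [ 0.6088 -0.1767  0.065 ]
hm [ 0.611  -0.2211  0.065 ]
hr [ 0.6294 -0.2676  0.065 ]
th [ 0.4278 -0.3276  0.    ]
th2 [0.4088 0.0068 0.    ]
rod [ 0.4317 -0.2893  0.034 ]
tip [ 0.4434 -0.2157  0.034 ]
wax [ 0.547  -0.0065  0.    ]
cup [ 0.5833 -0.4054  0.    ]
tape [0.4812 0.2527 0.    ]
scene hm [ 0.6107 -0.2196  0.065 ]
scene hr [ 0.6238 -0.2619  0.065 ]
scene th [ 0.4267 -0.3275 -0.    ]
scene tip [ 0.4413 -0.2234  0.034 ]
scene case [ 0.6716 -0.2149  0.    ]
```

The scene shows the grey tube holder with the rod's thin end showing: tip at scene (327,328) and top (366,291). The case is at top (361,207), the yellow look-alike at top (283,304), the cup at (434,240) and the wax at (287,255). Both cameras agree to about 1 cm, so I'm moving in over the rod for a closer look.

>>> drive_tool --series "1 0.032 0 0.028 0;1 0.032 0 0.028 0;1 0.032 0 0.028 0;1 0.032 0 0.028 0;1 0.032 0 0.028 0" --force 40

```text
t: 1.6
ee_pos: [0.353, -0.4316, 0.2112]
eef_rot: [0.694, 0.138, -0.138, -0.693]
ft_force: [0.5, 0.1, 0.2]
grip_width: 0.0878
```

>>> drive_tool --series "1 0.032 0 0.028 0;1 0.032 0 0.028 0;1 0.032 0 0.028 0;1 0.032 0 0.028 0;1 0.032 0 0.028 0"

```text
t: 2.1
ee_pos: [0.4474, -0.2408, 0.2115]
eef_rot: [0.694, 0.138, -0.138, -0.693]
ft_force: [2.4, -0.2, -0.1]
grip_width: 0.0873
```

>>> drive_tool --series "1 0 0 0 -8.5;1 0 0 0 -8.5;1 0 0 0 -8.5;1 0 0 0 -8.5;1 0 0 0 -8.5"

```text
t: 2.6
ee_pos: [0.4469, -0.2423, 0.2112]
eef_rot: [0.595, 0.382, -0.382, -0.595]
ft_force: [0.1, 0.7, 0.1]
grip_width: 0.088
```

>>> drive_tool --series "1 0 0 0 -8.5;1 0 0 0 -8.5;1 0 0 0 0;1 0 0 0 0"

```text
t: 3.0
ee_pos: [0.4468, -0.2424, 0.2112]
eef_rot: [0.535, 0.463, -0.463, -0.535]
ft_force: [0.5, -0.4, 0.1]
grip_width: 0.0874
```

Run:
```python
from h import *
np.set_printoptions(precision=4,suppress=True)
s=ctrl.read_state();print(s['t'],s['q'],s['ee_pos'],'\n',R.from_quat(s['eef_rot']).as_matrix(),s['ft_force'])
c=cam('wrist');snap('wrist','w1.png')
print(-c[2].T@c[3],c[2][2])
for l,z in [('tube_holder',0),('push_rod',.034),('rod_tip',.034),('hole_left',.065),('hole_mid',.065),('hole_right',.065)]:
    for a in optics.landmark_of('wrist',l)[:2]: print(l,a['conf'],a['pixel'],onz('wrist',a['pixel'],z,c))
```

```text
3.0 [-0.1102  0.0823 -0.3486  0.     -1.1396 -0.0338] [ 0.4468 -0.2424  0.2112] 
 [[ 0.1435  0.0002 -0.9897]
 [ 0.9897 -0.      0.1435]
 [ 0.     -1.     -0.0002]] [ 0.5307 -0.4066  0.1141]
[ 0.4357 -0.3164  0.3855] [ 0.0392  0.274  -0.9609]
tube_holder 0.59 [322.4, 130.2] [ 0.4301 -0.3275  0.    ]
rod_tip 0.87 [320.9, 237.4] [ 0.4473 -0.2206  0.034 ]
hole_left 0.63 [169.3, 313.8] [ 0.6109 -0.1713  0.065 ]
hole_mid 0.67 [323.4, 236.9] [ 0.4438 -0.2292  0.065 ]
hole_mid 0.64 [152.0, 273.2] [ 0.6161 -0.2168  0.065 ]
hole_right 0.8 [125.3, 228.7] [ 0.6286 -0.2642  0.065 ]
hole_right 0.66 [321.0, 238.0] [ 0.4462 -0.2284  0.065 ]
```

View pics/w1.png

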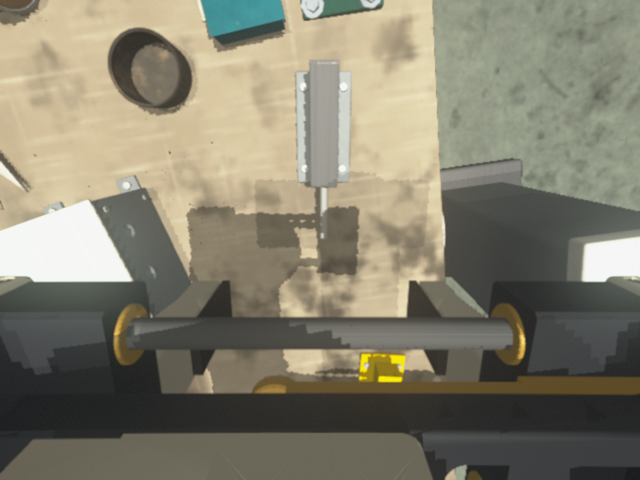

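The wrist view shows the holder at (323,125) and the thin end running from (322,187) to its tip at (321,237). It is in line with the tool's x, and the top camera agrees to about 5 mm. Next I descend, grip the thin end about 22 mm behind the tip, then pull.

>>> drive_tool --series "1 0 0.04 0.003 0;1 0 0.04 0 0;1 0 0.04 0 0;0 0 0.037 0 0;0 0 0.02 0 0"

```text
t: 3.85
ee_pos: [0.4421, -0.2417, 0.0313]
eef_rot: [-0.533, -0.463, 0.464, 0.535]
ft_force: [-0.1, 1.2, 0.1]
grip_width: 0.0767
```

>>> drive_tool --series "-1 0 0 0 0;-1 0 0 0 0;-1 0 0 0 0;-1 0 0 0 0;-1 0 0 0 0"

```text
t: 4.35
ee_pos: [0.4446, -0.2421, 0.0352]
eef_rot: [0.534, 0.464, -0.463, -0.533]
ft_force: [-0.6, -0.3, -0.7]
grip_width: 0.037
```

>>> drive_tool --series "-1 0 0 0 0;-1 0 0 0 0;-1 0 0 0 0"

```text
t: 4.65
ee_pos: [0.4438, -0.242, 0.0342]
eef_rot: [0.534, 0.464, -0.464, -0.534]
ft_force: [-0.1, -0.2, 0.7]
grip_width: 0.0131
```

>>> drive_tool --series "-1 0 0 0 0;-1 0 0 0 0;-1 0 0 0 0;-1 0 0 0 0"

```text
t: 5.05
ee_pos: [0.4438, -0.242, 0.034]
eef_rot: [-0.534, -0.464, 0.464, 0.534]
ft_force: [-0.7, -0.6, 0.5]
grip_width: 0.0002
```

The fingers shut on nothing. I'm checking from another camera.

Run:
```python
from h import *
np.set_printoptions(precision=4,suppress=True)
c=cam('wrist');a=snap('wrist','w2.png');b=snap('scene','s2.png')
cr=cv2.resize(b[290:410,290:440],(600,480))
cv2.imwrite('pics/m2.png',np.hstack([cr[:,:,::-1],]))
p=proj('scene',[ctrl.read_state()['ee_pos']]);print(p,'crop',(p-[290,290])*4)
print(proj('scene',[[.4473,-.2206,.034]]),proj('wrist',[[.4473,-.2206,.034]],c))
for n in('wrist','scene'): print([(x['conf'],x['pixel']) for x in optics.landmark_of(n,'rod_tip')])
```

```text
[[336.7985 331.9084]] crop [[187.194  167.6336]]
[[328.496  325.7716]] [[317.2209 321.1369]]
[]
[(0.66, [326.8, 328.2])]
```

View pics/m2.png

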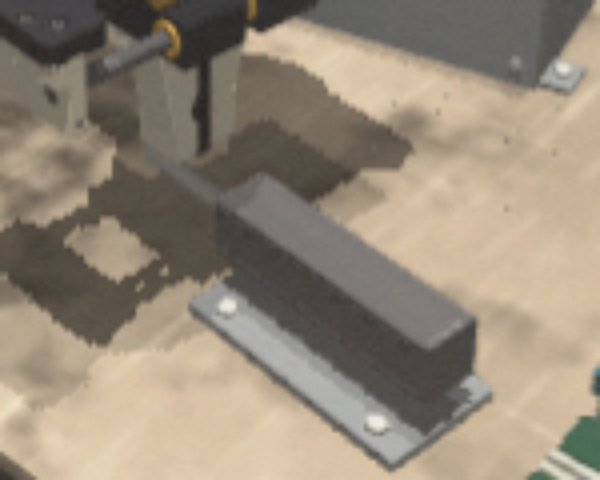

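View pics/w2.png

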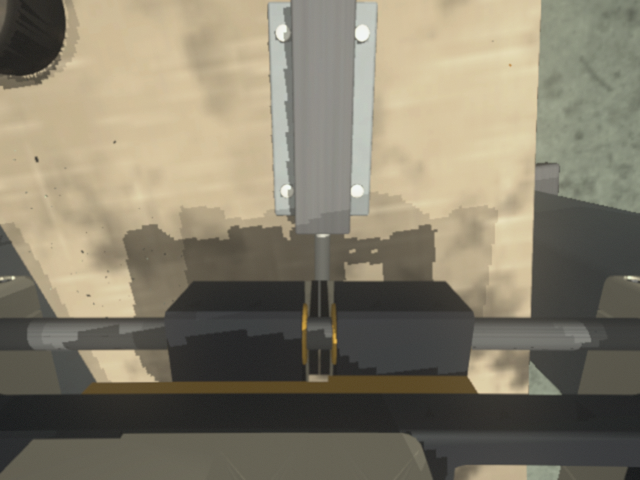

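Run:
```python
from h import *
np.set_printoptions(precision=4,suppress=True)
s=ctrl.read_state();print(ctrl.finger_overhang,s['grip_width'],s['ee_pos'],R.from_quat(s['eef_rot']).as_matrix())
cs=cam('scene')
for p in [(148,152),(220,200),(205,157),(160,150)]:
    q=(p[0]/4+290,p[1]/4+290); o,d=ray('scene',q,cs)
    # intersect with vertical plane through rod line
    n=np.array([.99,-.14,0]);k=(n@(np.array([.4438,-.242,0])-o))/(n@d);print(p,o+d*k)
t=np.array([.4278,-.3276,0]);u=np.array([.14,.99,0])
for z in(.034,.049): print(z,proj('scene',[t+u*.055+[0,0,z]],cs),(proj('scene',[t+u*.055+[0,0,z]],cs)-290)*4)
for f in range(0,1):
    P=s['ee_pos'];print([(proj('scene',[P+[0,0,-h]],cs)-290)*4 for h in(0,.008,-.011)])
```

```text
0.008 0.0004141530509329653 [ 0.4438 -0.242   0.034 ] [[ 0.1391 -0.     -0.9903]
 [ 0.9903 -0.      0.1391]
 [-0.     -1.      0.    ]]
(148, 152) [ 0.4473 -0.2171  0.0276]
(220, 200) [ 0.441  -0.2619  0.0295]
(205, 157) [ 0.4423 -0.2529  0.0458]
(160, 150) [ 0.4462 -0.2249  0.0332]
0.034 [[348.2442 342.344 ]] [[232.9768 209.3759]]
0.049 [[348.2961 334.7535]] [[233.1846 179.014 ]]
[array([[187.1795, 167.6187]]), array([[187.2819, 183.2406]]), array([[187.0376, 145.9057]])]
```

The crop shows the fingertips ending just above the rod: the rod tip is at crop (148,152) and the fingertips are at about (185,153). The closed fingers reach less deep than I assumed, so I'll open, go 13 mm lower and grip again.

>>> drive_tool --series "-0.3 0 0 0 0;-0.3 0 0 0 0;-0.3 0 0 0 0;-0.3 0 0 0 0;-0.3 0 0 0 0"

```text
t: 5.75
ee_pos: [0.4439, -0.242, 0.0341]
eef_rot: [-0.534, -0.464, 0.464, 0.534]
ft_force: [-0.1, -0.1, 0.1]
grip_width: 0.0293
```

>>> drive_tool --series "-0.3 0 0.007 0 0;-0.3 0 0.006 0 0;-1 0 0 0 0;-1 0 0 0 0;-1 0 0 0 0"

```text
t: 6.25
ee_pos: [0.4439, -0.242, 0.021]
eef_rot: [-0.534, -0.464, 0.464, 0.534]
ft_force: [0.2, -0.4, 1.0]
grip_width: 0.0119
```

>>> drive_tool --series "-1 0 0 0 0;-1 0 0 0 0;-1 0 0 0 0;-1 0 0 0 0"

```text
t: 6.65
ee_pos: [0.4439, -0.242, 0.0212]
eef_rot: [0.534, 0.464, -0.464, -0.534]
ft_force: [0.1, 0.0, 1.8]
grip_width: 0.0005
```

Run:
```python
from h import *
s=ctrl.read_state();P=s['ee_pos']
b=snap('scene','s3.png');a=snap('top','t3.png')
c1=cv2.resize(b[285:385,300:400],(500,500),interpolation=cv2.INTER_CUBIC)
q=proj('top',[P])[0];print(q)
x,y=int(q[0])-30,int(q[1])-50
c2=cv2.resize(a[y:y+100,x:x+60],(300,500),interpolation=cv2.INTER_CUBIC)
cv2.imwrite('pics/m3.png',np.hstack([c1,c2])[:,:,::-1])
print((proj('scene',[P,P-[0,0,.008],[.4473,-.2206,.034]])-[300,285])*5)
for n in('top','scene'): print([(x['conf'],x['pixel']) for x in optics.landmark_of(n,'rod_tip')])
```

```text
[375.03836386 291.00364319]
[[184.45851112 265.61602417]
 [184.58383623 284.86245721]
 [142.47991113 203.85789566]]
[]
[(0.58, [373.8, 375.2]), (0.45, [328.7, 327.2])]
```

View pics/m3.png

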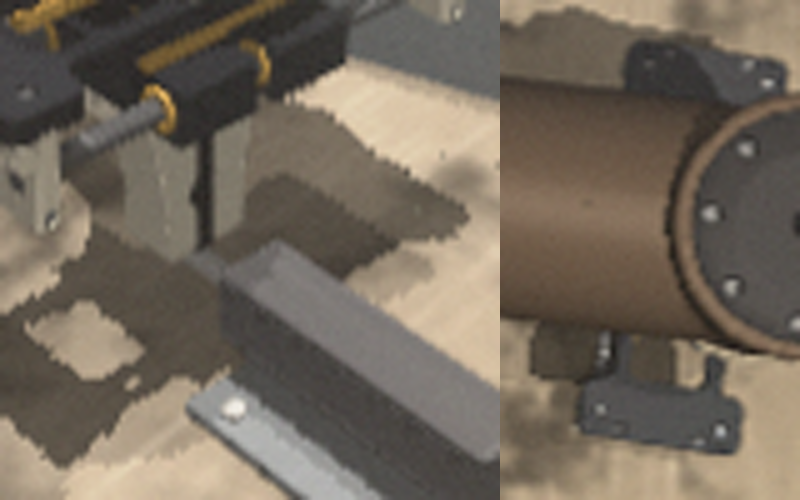

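The fingers now straddle the rod in the image, yet the width reads about 0. A short test pull will settle it.

>>> drive_tool --series "-1 0.01 0 0 0;-1 0.01 0 0 0;-1 0 0 0 0"

```text
t: 7.15
ee_pos: [0.4468, -0.221, 0.0211]
eef_rot: [-0.533, -0.464, 0.464, 0.533]
ft_force: [-0.0, -0.8, 0.1]
grip_width: 0.0008
```

Run:
```python
from h import *
s=ctrl.read_state();P=s['ee_pos'];print(P,s['ft_force'],s['grip_width'])
b=snap('scene','s4.png');c=cam('wrist');a=snap('wrist','w4.png')
c1=cv2.resize(b[285:385,300:400],(500,500),interpolation=cv2.INTER_CUBIC)
c2=cv2.resize(a[200:400,260:380],(300,500),interpolation=cv2.INTER_CUBIC)
cv2.imwrite('pics/m4.png',np.hstack([c1,c2])[:,:,::-1])
print((proj('scene',[P,P-[0,0,.008]])-[300,285])*5, proj('wrist',[P,P-[0,0,.008],P+[0,0,.011]],c))
```

```text
[ 0.44675675 -0.22098991  0.0210965 ] [-0.00509915 -0.83662766  0.13328668] 0.000833475609867453
[[142.78261324 236.05228843]
 [143.08955732 255.04511439]] [[318.23314982 285.8065818 ]
 [318.25068643 280.16063357]
 [318.20654686 294.36895852]]
```

View pics/m4.png

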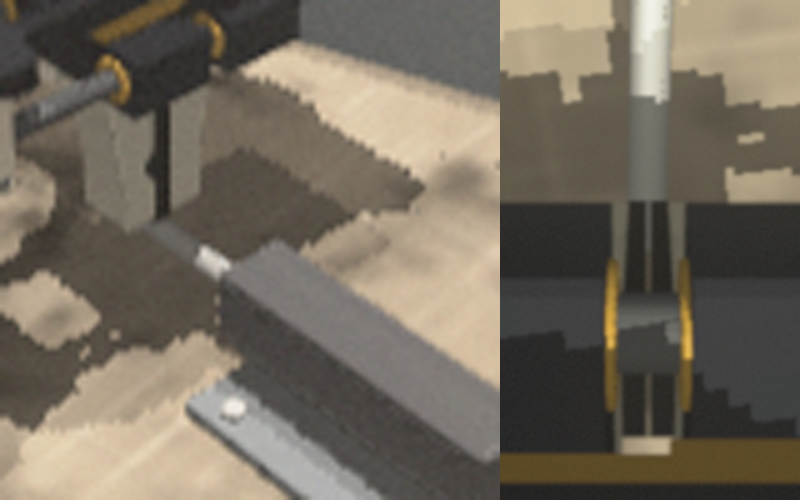

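The rod stayed in the tube (tip end near crop (155,225)) and the fingers slid over it. The visible finger ends sit about 12 mm higher than the nominal geometry suggests. I'll open, go back and 10 mm lower, which leaves nominal tips still 3 mm above the bench, and grip again.

>>> drive_tool --series "-0.3 0 0 0 0;-0.3 0 0 0 0;-0.3 0 0 0 0;-0.3 0 0 0 0;-0.3 0 0 0 0"

```text
t: 7.75
ee_pos: [0.4465, -0.2223, 0.021]
eef_rot: [-0.534, -0.464, 0.464, 0.534]
ft_force: [-0.3, -0.2, -0.0]
grip_width: 0.0298
```

>>> drive_tool --series "-0.3 -0.01 0.005 0 0;-0.3 -0.01 0.005 0 0;-1 0 0 0 0;-1 0 0 0 0;-1 0 0 0 0"

```text
t: 8.25
ee_pos: [0.4437, -0.2422, 0.0109]
eef_rot: [-0.534, -0.464, 0.464, 0.534]
ft_force: [0.3, 0.7, 0.7]
grip_width: 0.0123
```

>>> drive_tool --series "-1 0 0 0 0;-1 0 0 0 0;-1 0 0 0 0;-1 0 0 0 0"

```text
t: 8.65
ee_pos: [0.4438, -0.2419, 0.0111]
eef_rot: [-0.534, -0.464, 0.464, 0.534]
ft_force: [0.6, 0.1, -0.4]
grip_width: 0.0065
```

It's holding something at 6.5 mm. I'm letting it settle, then pulling.

>>> drive_tool --series "-1 0 0 0 0;-1 0 0 0 0;-1 0.01 0 0 0;-1 0.015 0 0 0;-1 0.015 0 0 0"

```text
t: 9.15
ee_pos: [0.4495, -0.2018, 0.0111]
eef_rot: [0.534, 0.464, -0.464, -0.534]
ft_force: [-0.1, -0.0, -0.5]
grip_width: 0.0066
```

Run:
```python
from h import *
s=ctrl.read_state();P=s['ee_pos'];print(P,s['ft_force'],s['grip_width'])
b=snap('scene','s5.png');c=cam('wrist');a=snap('wrist','w5.png')
c1=cv2.resize(b[270:370,290:390],(500,500),interpolation=cv2.INTER_CUBIC)
c2=cv2.resize(a[200:400,260:380],(300,500),interpolation=cv2.INTER_CUBIC)
cv2.imwrite('pics/m5.png',np.hstack([c1,c2])[:,:,::-1])
print((proj('scene',[P,P-[0,0,.008]])-[290,270])*5)
```

```text
[ 0.44952245 -0.20176205  0.01109507] [-0.10645332 -0.01101899 -0.45095248] 0.006588277044061546
[[157.05036111 308.00487378]
 [157.5047174  326.56939745]]
```

View pics/m5.png

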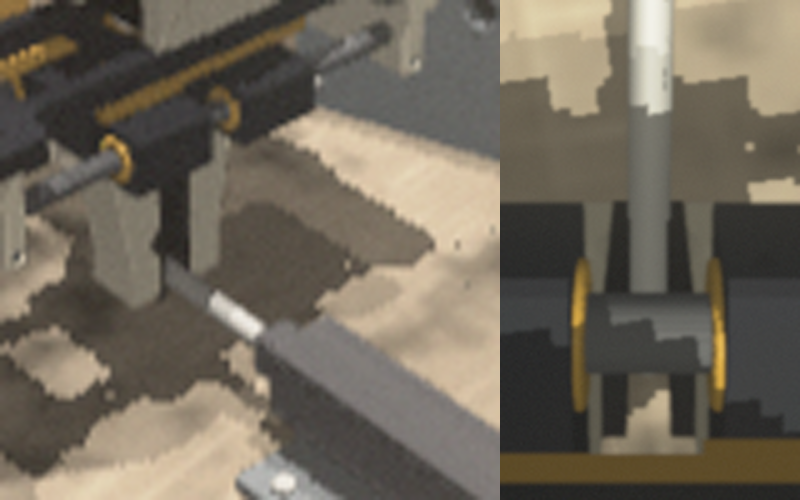

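The grip is good: the rod has come out with the fingers, and the thin end now meets the pads at crop (175,265). I'll keep pulling to about 150 mm.

>>> drive_tool --series "-1 0.025 0 0 0;-1 0.025 0 0 0;-1 0.025 0 0 0;-1 0.025 0 0 0;-1 0.015 0 0 0"

```text
t: 9.75
ee_pos: [0.4657, -0.0872, 0.0112]
eef_rot: [0.533, 0.464, -0.464, -0.533]
ft_force: [-0.3, -0.0, -0.3]
grip_width: 0.0063
```

Run:
```python
from h import *
np.set_printoptions(precision=4,suppress=True)
s=ctrl.read_state();P=s['ee_pos'];print(P,s['ft_force'],s['grip_width'])
c=cam('wrist');a=snap('wrist','w6.png');b=snap('scene','s6.png')
for l in('rod_handle','rod_tip','push_rod','tube_holder'):
    w=optics.landmark_of('wrist',l)[:2];sc=optics.landmark_of('scene',l)[:3]
    print(l,[(x['conf'],x['pixel'],onz('wrist',x['pixel'],.034,c)) for x in w],[(x['conf'],x['pixel']) for x in sc])
    if w and sc: print(tri([ray('wrist',w[0]['pixel'],c),ray('scene',sc[0]['pixel'])]))
c1=cv2.resize(b[250:390,240:380],(500,500),interpolation=cv2.INTER_CUBIC)
c2=cv2.resize(a[0:400,200:440],(300,500))
cv2.imwrite('pics/m6.png',np.hstack([c1,c2])[:,:,::-1])
```

```text
[ 0.4657 -0.0872  0.0112] [-0.3025 -0.0216 -0.3498] 0.006334515282793882
rod_handle [(0.55, [322.7, 80.7], array([ 0.4502, -0.1842,  0.034 ]))] [(0.75, [275.3, 289.0]), (0.57, [317.2, 316.6])]
[ 0.4289 -0.1566  0.0954]
rod_tip [] [(0.8, [277.2, 291.2])]
push_rod [(0.78, [319.1, 184.5], array([ 0.4573, -0.1436,  0.034 ]))] [(0.64, [302.0, 304.5]), (0.4, [376.7, 377.9])]
[ 0.4582 -0.1452  0.038 ]
tube_holder [] [(0.84, [372.5, 377.1]), (0.58, [229.5, 305.6])]
```

View pics/m6.png

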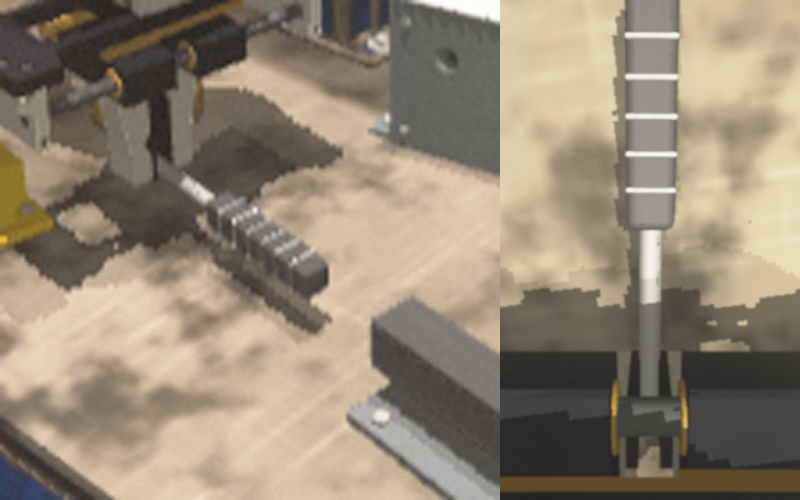

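The rod is fully out and level in the fingers (handle at crop (265,245), tube mouth at (385,330)). Next I lower it in small steps, feeling for the bench.

>>> drive_tool --series "-1 0 0.003 0 0;-1 0 0 0 0"

```text
t: 10.45
ee_pos: [0.4651, -0.0888, 0.0077]
eef_rot: [-0.534, -0.464, 0.464, 0.534]
ft_force: [1.0, -0.5, -0.3]
grip_width: 0.0067
```

>>> drive_tool --series "-1 0 0.003 0 0;-1 0 0 0 0"

```text
t: 10.65
ee_pos: [0.4651, -0.0886, 0.0046]
eef_rot: [-0.534, -0.464, 0.464, 0.534]
ft_force: [-0.2, -0.4, -0.5]
grip_width: 0.0066
```

>>> drive_tool --series "-1 0 0.002 0 0;-1 0 0 0 0"

```text
t: 10.85
ee_pos: [0.4652, -0.0885, 0.0028]
eef_rot: [-0.534, -0.464, 0.464, 0.534]
ft_force: [-0.7, -0.4, -0.7]
grip_width: 0.0063
```

The nominal fingertips would already be 5 mm below the bench with no contact, so the fingers really are shorter than stated, or the z reading is low. Continuing in small steps.

>>> drive_tool --series "-1 0 0.002 0 0;-1 0 0 0 0"

```text
t: 11.05
ee_pos: [0.4652, -0.0885, 0.0008]
eef_rot: [-0.534, -0.464, 0.464, 0.534]
ft_force: [-0.1, 0.2, -1.5]
grip_width: 0.0065
```

>>> drive_tool --series "-1 0 0.002 0 0;-1 0 0 0 0"

```text
t: 11.25
ee_pos: [0.4652, -0.0885, -0.0012]
eef_rot: [-0.534, -0.464, 0.464, 0.534]
ft_force: [0.4, 0.1, -0.6]
grip_width: 0.0066
```

>>> drive_tool --series "-1 0 0.002 0 0;-1 0 0 0 0"

```text
t: 11.45
ee_pos: [0.4652, -0.0885, -0.0032]
eef_rot: [-0.534, -0.464, 0.464, 0.534]
ft_force: [0.4, -0.1, -1.7]
grip_width: 0.0067
```

>>> drive_tool --series "-1 0 0.001 0 0;-1 0 0 0 0"

```text
t: 11.65
ee_pos: [0.4653, -0.0885, -0.004]
eef_rot: [-0.534, -0.464, 0.464, 0.534]
ft_force: [-0.2, 0.1, -0.4]
grip_width: 0.0068
```

>>> drive_tool --series "-1 0 0.002 0 0;-1 0 0 0 0"

```text
t: 11.85
ee_pos: [0.4652, -0.0885, -0.0062]
eef_rot: [-0.534, -0.464, 0.464, 0.534]
ft_force: [0.0, 0.0, -0.7]
grip_width: 0.0066
```

>>> drive_tool --series "-1 0 0.002 0 0;-1 0 0 0 0"

```text
t: 12.05
ee_pos: [0.4652, -0.0885, -0.0082]
eef_rot: [-0.534, -0.464, 0.464, 0.534]
ft_force: [0.3, 0.2, -1.4]
grip_width: 0.0067
```

>>> drive_tool --series "-1 0 0.001 0 0;-1 0 0 0 0"

```text
t: 12.25
ee_pos: [0.4653, -0.0885, -0.0091]
eef_rot: [-0.534, -0.464, 0.464, 0.534]
ft_force: [0.3, -0.5, -0.9]
grip_width: 0.0065
```

>>> drive_tool --series "-1 0 0.002 0 0;-1 0 0 0 0"

```text
t: 12.45
ee_pos: [0.4652, -0.0885, -0.0112]
eef_rot: [-0.534, -0.464, 0.464, 0.534]
ft_force: [-0.8, -0.8, -0.7]
grip_width: 0.0067
```

>>> drive_tool --series "-1 0 0.002 0 0;-1 0 0 0 0"

```text
t: 12.65
ee_pos: [0.4653, -0.0885, -0.0131]
eef_rot: [-0.534, -0.464, 0.464, 0.534]
ft_force: [1.0, 0.8, -0.1]
grip_width: 0.0068
```

>>> drive_tool --series "-1 0 0.001 0 0;-1 0 0 0 0"

```text
t: 12.85
ee_pos: [0.4654, -0.0885, -0.014]
eef_rot: [-0.534, -0.464, 0.464, 0.534]
ft_force: [0.8, 0.5, -0.9]
grip_width: 0.0063
```

>>> drive_tool --series "-1 0 0.001 0 0;-1 0 0 0 0"

```text
t: 13.05
ee_pos: [0.4654, -0.0885, -0.015]
eef_rot: [0.534, 0.464, -0.464, -0.534]
ft_force: [-1.1, 0.9, 0.3]
grip_width: 0.0066
```

>>> drive_tool --series "-1 0 0.001 0 0;-1 0 0 0 0"

```text
t: 13.25
ee_pos: [0.4655, -0.0885, -0.0153]
eef_rot: [0.534, 0.464, -0.464, -0.533]
ft_force: [-2.9, 1.9, 10.3]
grip_width: 0.0068
```

Run:
```python
from h import *
np.set_printoptions(precision=4,suppress=True)
s=ctrl.read_state();P=s['ee_pos'];print(P,s['ft_force'],s['moment'],s['grip_width'])
c=cam('wrist');a=snap('wrist','w7.png');b=snap('scene','s7.png')
c1=cv2.resize(b[250:350,250:350],(500,500),interpolation=cv2.INTER_CUBIC)
c2=cv2.resize(a[0:400,200:440],(300,500))
cv2.imwrite('pics/m7.png',np.hstack([c1,c2])[:,:,::-1])
```

```text
[ 0.4655 -0.0885 -0.0153] [-2.899   1.8553 10.2884] [0.6075 1.3592 0.0028] 0.006796971968608167
```

View pics/m7.png

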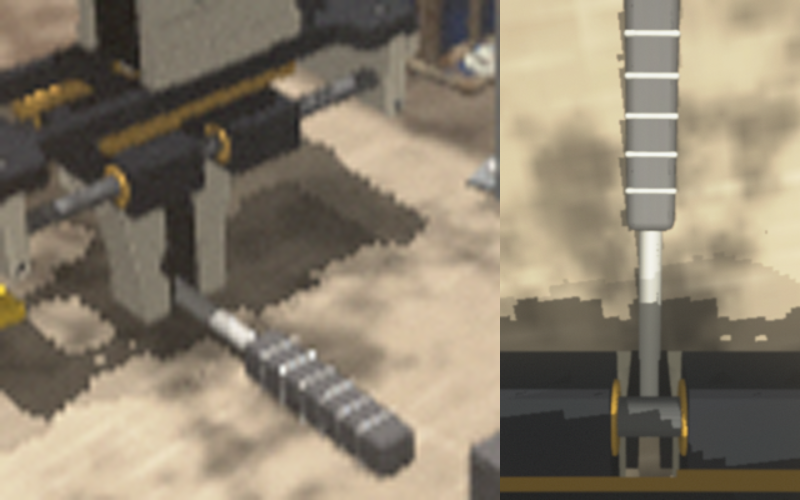

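Contact with the bench is 10 N, at a reading of z = -15 mm. The rod axis works out at 8 mm, and the picture shows the handle lying flat. The z reading is evidently about 23 mm low relative to the fingertips. Now I release, slide back along the rod with open fingers to the handle, and re-grip.

>>> drive_tool --series "-1 0 -0.001 0 0;0 0 0 0 0;0 0 0 0 0;0 0 0 0 0;0 0 0 0 0"

```text
t: 13.85
ee_pos: [0.4654, -0.0885, -0.015]
eef_rot: [-0.534, -0.464, 0.464, 0.534]
ft_force: [1.1, -0.3, 0.3]
grip_width: 0.0328
```

>>> drive_tool --series "0 0 0 0 0;0 0 0 0 0;0 0 -0.001 0 0;0 0 0 0 0"

```text
t: 14.25
ee_pos: [0.4655, -0.0885, -0.0138]
eef_rot: [0.534, 0.464, -0.464, -0.534]
ft_force: [0.1, -0.7, 0.1]
grip_width: 0.0437
```

Run:
```python
from h import *
np.set_printoptions(precision=4,suppress=True)
s=ctrl.read_state();P=s['ee_pos'];print(P,s['ft_force'],s['grip_width'])
c=cam('wrist');a=snap('wrist','w8.png');b=snap('scene','s8.png')
for n in('wrist','scene'):
  for l in('rod_handle','push_rod','rod_tip'):
    print(n,l,[(round(x['conf'],2),x['pixel'],onz(n,x['pixel'],.008,c if n=='wrist' else None)) for x in optics.landmark_of(n,l)[:2]])
# lateral view: rod edges in wrist image
g=cv2.cvtColor(a,cv2.COLOR_RGB2GRAY);print([ (r,g[r,300:345:3].tolist()) for r in (60,150)])
```

```text
[ 0.4655 -0.0885 -0.0138] [ 0.0696 -0.6601  0.1267] 0.04366784456479509
wrist rod_handle [(0.77, [320.2, 79.9], array([ 0.4508, -0.1861,  0.008 ]))]
wrist push_rod [(0.55, [318.7, 182.0], array([ 0.457 , -0.1459,  0.008 ]))]
wrist rod_tip []
scene rod_handle [(0.97, [317.1, 325.9], array([ 0.4595, -0.1822,  0.008 ]))]
scene push_rod [(0.65, [301.5, 318.9], array([ 0.4562, -0.1463,  0.008 ]))]
scene rod_tip [(0.59, [281.2, 302.1], array([ 0.4694, -0.0777,  0.008 ]))]
[(60, [220, 245, 244, 243, 245, 245, 244, 244, 243, 244, 244, 244, 244, 245, 214]), (150, [141, 210, 198, 183, 188, 190, 189, 186, 187, 186, 188, 190, 193, 162, 159])]
```

>>> drive_tool --series "0 -0.02 0 0 0;0 -0.02 0 0 0;0 -0.02 0 0 0;0 -0.02 0 0 0;0 -0.018 0 0 0"

```text
t: 15.15
ee_pos: [0.4515, -0.1864, -0.014]
eef_rot: [-0.534, -0.464, 0.464, 0.534]
ft_force: [-0.4, -0.0, -0.2]
grip_width: 0.0438
```

>>> drive_tool --series "-1 0 0 0 0;-1 0 0 0 0;-1 0 0 0 0;-1 0 0 0 0;-1 0 0 0 0" --force 50

```text
t: 15.65
ee_pos: [0.4519, -0.185, -0.0139]
eef_rot: [-0.533, -0.464, 0.464, 0.533]
ft_force: [-0.3, 1.5, 0.1]
grip_width: 0.0158
```

>>> drive_tool --series "-1 0 0 0 0;-1 0 0 0 0;-1 0 -0.03 0 0;-1 0 -0.03 0 0;-1 0 0 0 0"

```text
t: 16.15
ee_pos: [0.4544, -0.1858, 0.0494]
eef_rot: [0.535, 0.466, -0.463, -0.532]
ft_force: [0.9, 0.3, -0.7]
grip_width: 0.0155
```

Run:
```python
from h import *
np.set_printoptions(precision=4,suppress=True)
s=ctrl.read_state();P=s['ee_pos'];print(P,s['q'],s['ft_force'],s['grip_width'])
c=cam('wrist');snap('wrist','w9.png');snap('scene','s9.png');snap('top','t9.png')
rays={}
for n in('wrist','scene','top'):
  for l in('rod_handle','push_rod','rod_tip','hole_left','hole_mid','hole_right'):
    L=optics.landmark_of(n,l)[:2]
    for x in L: print(n,l,round(x['conf'],2),x['pixel'],onz(n,x['pixel'],.068,c if n=='wrist' else None))
```

```text
[ 0.4544 -0.1858  0.0494] [ 0.014   0.2283 -0.6013  0.0012 -0.7351 -0.1534] [ 0.8672  0.2611 -0.6944] 0.01549673486726465
wrist rod_handle 0.58 [321.0, 300.7] [ 0.4528 -0.1853  0.068 ]
wrist push_rod 0.69 [316.8, 375.0] [ 0.4609 -0.1434  0.068 ]
wrist hole_left 0.27 [319.8, 373.7] [ 0.4592 -0.144   0.068 ]
scene rod_handle 0.85 [316.4, 299.0] [ 0.4564 -0.1854  0.068 ]
scene push_rod 0.65 [303.0, 289.7] [ 0.4627 -0.1469  0.068 ]
scene push_rod 0.58 [385.1, 273.4] [ 0.6048 -0.2247  0.068 ]
scene hole_left 0.63 [365.7, 263.6] [ 0.6117 -0.1739  0.068 ]
scene hole_mid 0.84 [385.4, 274.2] [ 0.6027 -0.2268  0.068 ]
scene hole_right 0.96 [408.3, 277.8] [ 0.6191 -0.2664  0.068 ]
top hole_left 0.83 [351.6, 225.5] [ 0.6113 -0.1759  0.068 ]
top hole_mid 0.65 [370.1, 225.6] [ 0.6116 -0.2239  0.068 ]
top hole_mid 0.17 [354.5, 223.2] [ 0.6174 -0.1834  0.068 ]
top hole_right 0.92 [385.4, 223.1] [ 0.6187 -0.2637  0.068 ]
```

```bash
cat > case.py <<'E'
from h import *
from scipy.optimize import least_squares
np.set_printoptions(precision=4,suppress=True)
im=cv2.imread('pics/top0.png');m=((im.min(2)>195)*255).astype(np.uint8);m[:160]=0;m[240:]=0;m[:,:320]=0;m[:,410:]=0
cs=max(cv2.findContours(m,cv2.RETR_EXTERNAL,cv2.CHAIN_APPROX_NONE)[0],key=cv2.contourArea)
box=cv2.boxPoints(cv2.minAreaRect(cs))
P=np.array([onz('top',b,.099) for b in box]);print(box,P,[np.linalg.norm(P[i]-P[i-1]) for i in range(4)])
e=[P[i]-P[i-1] for i in range(4)];print('centre',P.mean(0),'edge yaw',[np.degrees(np.arctan2(v[1],v[0])) for v in e])
obs=[('top',1,(351.8,226.6)),('top',0,(368.9,226)),('top',-1,(386.7,219.2)),('scene',0,(384.6,272.7)),('scene',-1,(407.5,277.4)),('scene',1,(365.7,263.6)),('scene',0,(385.4,274.2)),('scene',-1,(408.3,277.8)),('top',1,(351.6,225.5)),('top',0,(370.1,225.6)),('top',-1,(385.4,223.1))]
C={n:cam(n) for n in('top','scene')}
def H(p,k): u=np.array([-np.sin(p[2]),np.cos(p[2]),0]);return np.array([p[0],p[1],.065])+.045*k*u
f=lambda p:np.concatenate([proj(n,[H(p,k)],C[n])[0]-q for n,k,q in obs])
r=least_squares(f,[.614,-.22,.2],loss='soft_l1');print('mid hole',r.x[:2],'yaw',np.degrees(r.x[2]),r.fun.reshape(-1,2).round(1).tolist())
for k in(1,0,-1):print(k,H(r.x,k))
E
python3 case.py
```

```text
[[329.4195 180.0436]
 [392.2852 168.9497]
 [400.5805 215.9564]
 [337.7148 227.0504]] [[ 0.7237 -0.1163  0.099 ]
 [ 0.7551 -0.2778  0.099 ]
 [ 0.6329 -0.2981  0.099 ]
 [ 0.6024 -0.1383  0.099 ]] [np.float64(0.12331293031655151), np.float64(0.1645170967472397), np.float64(0.12380769624119632), np.float64(0.16268871640178448)]
centre [ 0.6785 -0.2076  0.099 ] edge yaw [np.float64(10.264084967776263), np.float64(-79.02185246075653), np.float64(-170.57967273761582), np.float64(100.81664341702914)]
mid hole [ 0.6141 -0.2205] yaw 7.426264715504339 [[-0.3, 0.2], [-0.2, -1.2], [-0.9, 3.6], [1.4, -0.5], [0.4, 1.4], [-0.2, 2.3], [0.6, -2.0], [-0.4, 1.0], [-0.1, 1.3], [-1.4, -0.8], [0.4, -0.3]]
1 [ 0.6083 -0.1759  0.065 ]
0 [ 0.6141 -0.2205  0.065 ]
-1 [ 0.6199 -0.2652  0.065 ]
```

The lid outline (yaw about 10.6°) and the hole landmarks agree laterally to 1 mm. The middle hole is at about (0.617, -0.2195). Now I turn the rod to yaw 10.6°.

>>> drive_tool --series "-1 0 0 0 8.5;-1 0 0 0 8.5;-1 0 0 0 8.5;-1 0 0 0 8.5;-1 0 0 0 8.5"

```text
t: 17.7
ee_pos: [0.4517, -0.1856, 0.0461]
eef_rot: [0.666, 0.237, -0.237, -0.666]
ft_force: [-0.3, 0.5, -1.0]
grip_width: 0.0156
```

>>> drive_tool --series "-1 0 0 0 8.5;-1 0 0 0 8.5;-1 0 0 0 8.5;-1 0 0 0 3.4;-1 0 0 0 0"

```text
t: 18.2
ee_pos: [0.4517, -0.1855, 0.0461]
eef_rot: [-0.704, -0.065, 0.065, 0.704]
ft_force: [0.3, -0.6, 0.2]
grip_width: 0.0159
```

```bash
cat > st.py <<'E'
from h import *
import sys
np.set_printoptions(precision=4,suppress=True)
s=ctrl.read_state();P=s['ee_pos'];M=R.from_quat(s['eef_rot']).as_matrix()
print(s['t'],P,'yaw',np.degrees(np.arctan2(M[1,0],M[0,0])),'ft tool',M.T@s['ft_force'],s['grip_width'])
if len(sys.argv)>1:
    T=np.array(list(map(float,sys.argv[1:4])));print('to target tool xyz',M.T@(T-P))
E
python3 st.py .4794 -.2453 .0432
```

```text
18.2 [ 0.4517 -0.1855  0.0461] yaw 10.562773255605276 ft tool [ 0.2003 -0.201  -0.627 ] 0.015895169827694264
to target tool xyz [ 0.0162  0.0029 -0.0638]
```

>>> drive_tool --series "-1 0 0.003 -0.022 0;-1 0 0 -0.021 0;-1 0 0 -0.021 0;-1 0.016 0 0 0;-1 0 0 0 0"

```text
t: 18.7
ee_pos: [0.4811, -0.2459, 0.0431]
eef_rot: [0.704, 0.066, -0.065, -0.704]
ft_force: [-0.5, 0.1, -1.6]
grip_width: 0.0155
```

```bash
python3 st.py .4794 -.2453 .0432
python3 - <<'E'
from h import *
np.set_printoptions(precision=4,suppress=True)
c=cam('wrist');a=snap('wrist','w10.png');b=snap('scene','s10.png')
for n in('wrist','scene'):
  for l in('rod_tip','rod_handle','push_rod','hole_left','hole_mid','hole_right'):
    for x in optics.landmark_of(n,l)[:2]: print(n,l,round(x['conf'],2),x['pixel'],onz(n,x['pixel'],.065,c if n=='wrist' else None))
c1=cv2.resize(b[240:320,340:420],(480,480),interpolation=cv2.INTER_CUBIC)
c2=cv2.resize(a[240:480,240:400],(320,480))
cv2.imwrite('pics/m10.png',np.hstack([c1,c2])[:,:,::-1])
E
```

```text
18.7 [ 0.4811 -0.2459  0.0431] yaw 10.683518853373585 ft tool [-0.4497  1.6469  0.1987] 0.015450953200363729
to target tool xyz [-0.0015 -0.0001  0.0009]
wrist rod_handle 0.59 [318.9, 302.8] [ 0.4804 -0.2461  0.065 ]
wrist push_rod 0.81 [317.6, 374.9] [ 0.5203 -0.2392  0.065 ]
scene rod_handle 0.53 [351.9, 308.3] [ 0.4779 -0.2463  0.065 ]
scene push_rod 0.74 [361.8, 294.6] [ 0.5219 -0.2333  0.065 ]
scene hole_mid 0.62 [385.9, 273.3] [ 0.6104 -0.2228  0.065 ]
scene hole_right 0.71 [407.6, 278.7] [ 0.6199 -0.2646  0.065 ]
```

View pics/m10.png

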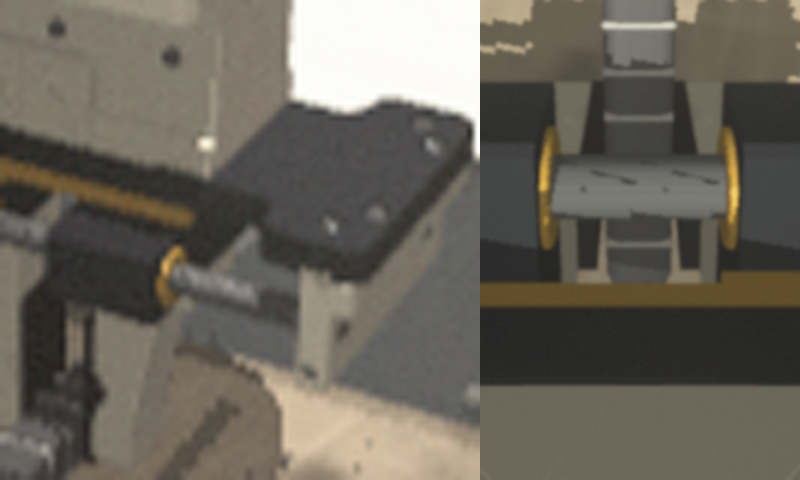

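This view hides the tip and holes behind the gripper, so I'll enter by the estimate and feel my way. Advancing in small steps.

>>> drive_tool --series "-1 0.005 0 0 0;-1 0.005 0 0 0;-1 0 0 0 0"

```text
t: 19.7
ee_pos: [0.4901, -0.2436, 0.0431]
eef_rot: [0.704, 0.066, -0.065, -0.704]
ft_force: [-0.3, -0.2, -1.8]
grip_width: 0.0155
```

>>> drive_tool --series "-1 0.002 0 0 0;-1 0.002 0 0 0;-1 0 0 0 0"

```text
t: 20.0
ee_pos: [0.4933, -0.2429, 0.043]
eef_rot: [0.704, 0.065, -0.065, -0.704]
ft_force: [0.7, -0.1, -0.7]
grip_width: 0.0156
```

>>> drive_tool --series "-1 0.002 0 0 0;-1 0.001 0 0 0;-1 0 0 0 0"

```text
t: 20.3
ee_pos: [0.4961, -0.2424, 0.0431]
eef_rot: [0.704, 0.065, -0.065, -0.704]
ft_force: [-0.0, -1.4, -1.3]
grip_width: 0.0155
```

>>> drive_tool --series "-1 0.002 0 0 0;-1 0.001 0 0 0;-1 0 0 0 0"

```text
t: 20.6
ee_pos: [0.4991, -0.2418, 0.0431]
eef_rot: [0.704, 0.065, -0.065, -0.704]
ft_force: [0.3, 0.0, -0.9]
grip_width: 0.0155
```

>>> drive_tool --series "-1 0.002 0 0 0;-1 0.001 0 0 0;-1 0 0 0 0"

```text
t: 20.9
ee_pos: [0.5021, -0.2413, 0.0431]
eef_rot: [0.704, 0.065, -0.065, -0.704]
ft_force: [0.3, 0.5, -0.3]
grip_width: 0.0155
```

>>> drive_tool --series "-1 0.002 0 0 0;-1 0.001 0 0 0;-1 0 0 0 0"

```text
t: 21.2
ee_pos: [0.505, -0.2407, 0.0431]
eef_rot: [0.704, 0.065, -0.065, -0.704]
ft_force: [0.1, 0.1, -0.4]
grip_width: 0.0154
```

>>> drive_tool --series "-1 0.002 0 0 0;-1 0.001 0 0 0;-1 0 0 0 0"

```text
t: 21.5
ee_pos: [0.508, -0.2401, 0.0431]
eef_rot: [0.704, 0.065, -0.065, -0.704]
ft_force: [0.4, 0.7, -1.9]
grip_width: 0.0154
```

>>> drive_tool --series "-1 0.002 0 0 0;-1 0.001 0 0 0;-1 0 0 0 0"

```text
t: 21.8
ee_pos: [0.5109, -0.2396, 0.0431]
eef_rot: [0.704, 0.065, -0.065, -0.704]
ft_force: [0.7, -0.4, -1.3]
grip_width: 0.0153
```

No contact, and the tip should be about 10 mm in. Continuing.

>>> drive_tool --series "-1 0.002 0 0 0;-1 0.002 0 0 0;-1 0.001 0 0 0;-1 0 0 0 0"

```text
t: 22.2
ee_pos: [0.5158, -0.2387, 0.043]
eef_rot: [0.704, 0.065, -0.065, -0.704]
ft_force: [-0.1, -0.5, -1.5]
grip_width: 0.0158
```

>>> drive_tool --series "-1 0.002 0 0 0;-1 0.002 0 0 0;-1 0.001 0 0 0;-1 0 0 0 0"

```text
t: 22.6
ee_pos: [0.5208, -0.2378, 0.0431]
eef_rot: [0.704, 0.065, -0.065, -0.704]
ft_force: [0.5, 0.4, -0.9]
grip_width: 0.0154
```

>>> drive_tool --series "-1 0.002 0 0 0;-1 0.002 0 0 0;-1 0 0 0 0"

```text
t: 22.9
ee_pos: [0.5248, -0.237, 0.0431]
eef_rot: [0.704, 0.066, -0.065, -0.704]
ft_force: [0.1, -0.7, -0.6]
grip_width: 0.0155
```

>>> drive_tool --series "-1 0.001 0 0 0;-1 0.001 0 0 0;-1 0 0 0 0"

```text
t: 23.2
ee_pos: [0.5266, -0.2367, 0.0431]
eef_rot: [0.704, 0.065, -0.065, -0.704]
ft_force: [0.2, -0.1, 0.3]
grip_width: 0.0153
```

Now 1 mm steps towards the pad.

>>> drive_tool --series "-1 0.001 0 0 0;-1 0.001 0 0 0;-1 0 0 0 0"

```text
t: 23.5
ee_pos: [0.5286, -0.2363, 0.0431]
eef_rot: [0.704, 0.065, -0.065, -0.704]
ft_force: [-0.3, 0.3, -0.9]
grip_width: 0.0155
```

>>> drive_tool --series "-1 0.001 0 0 0;-1 0.001 0 0 0;-1 0 0 0 0"

```text
t: 23.8
ee_pos: [0.5306, -0.2359, 0.0431]
eef_rot: [0.704, 0.065, -0.065, -0.704]
ft_force: [0.2, 0.5, -1.1]
grip_width: 0.0155
```

>>> drive_tool --series "-1 0.001 0 0 0;-1 0 0 0 0"

```text
t: 24.0
ee_pos: [0.5315, -0.2357, 0.0431]
eef_rot: [0.704, 0.065, -0.065, -0.704]
ft_force: [-0.8, 0.1, 0.2]
grip_width: 0.0154
```

>>> drive_tool --series "-1 0.001 0 0 0;-1 0 0 0 0"

```text
t: 24.2
ee_pos: [0.5325, -0.2356, 0.0431]
eef_rot: [0.704, 0.065, -0.065, -0.704]
ft_force: [-0.3, 0.2, -1.2]
grip_width: 0.0157
```

>>> drive_tool --series "-1 0.001 0 0 0;-1 0.001 0 0 0;-1 0 0 0 0"

```text
t: 24.5
ee_pos: [0.5345, -0.2352, 0.0431]
eef_rot: [0.704, 0.065, -0.065, -0.704]
ft_force: [0.6, -0.5, -0.2]
grip_width: 0.0157
```

>>> drive_tool --series "-1 0.001 0 0 0;-1 0 0 0 0"

```text
t: 24.7
ee_pos: [0.5354, -0.235, 0.0431]
eef_rot: [0.704, 0.065, -0.065, -0.704]
ft_force: [0.5, -0.1, -0.5]
grip_width: 0.0156
```

>>> drive_tool --series "-1 0.001 0 0 0;-1 0 0 0 0"

```text
t: 24.9
ee_pos: [0.5364, -0.2349, 0.0431]
eef_rot: [0.704, 0.065, -0.065, -0.704]
ft_force: [0.2, 0.8, -1.3]
grip_width: 0.0151
```

>>> drive_tool --series "-1 0.001 0 0 0;-1 0 0 0 0"

```text
t: 25.1
ee_pos: [0.5374, -0.2346, 0.0431]
eef_rot: [0.704, 0.065, -0.065, -0.704]
ft_force: [-0.1, 0.7, -1.3]
grip_width: 0.0156
```

>>> drive_tool --series "-1 0.001 0 0 0;-1 0 0 0 0"

```text
t: 25.3
ee_pos: [0.5384, -0.2345, 0.0431]
eef_rot: [0.704, 0.065, -0.065, -0.704]
ft_force: [-0.7, 0.0, -2.5]
grip_width: 0.0154
```

>>> drive_tool --series "-1 0.001 0 0 0;-1 0 0 0 0"

```text
t: 25.5
ee_pos: [0.5394, -0.2343, 0.0431]
eef_rot: [0.704, 0.065, -0.065, -0.704]
ft_force: [0.1, 0.8, -1.2]
grip_width: 0.0156
```

>>> drive_tool --series "-1 0.001 0 0 0;-1 0 0 0 0"

```text
t: 25.7
ee_pos: [0.5398, -0.2341, 0.0429]
eef_rot: [-0.704, -0.065, 0.066, 0.704]
ft_force: [-2.7, -0.9, -0.9]
grip_width: 0.0153
```

Contact (-2.8 N). Half-millimetre steps now to read the stiffness.

>>> drive_tool --series "-1 0.0005 0 0 0;-1 0 0 0 0"

```text
t: 25.9
ee_pos: [0.54, -0.2341, 0.0428]
eef_rot: [-0.704, -0.065, 0.066, 0.704]
ft_force: [-3.3, -2.5, -0.1]
grip_width: 0.0156
```

>>> drive_tool --series "-1 0.0005 0 0 0;-1 0 0 0 0"

```text
t: 26.1
ee_pos: [0.5402, -0.234, 0.0428]
eef_rot: [-0.704, -0.065, 0.066, 0.704]
ft_force: [-3.7, -0.5, -0.2]
grip_width: 0.0159
```

>>> drive_tool --series "-1 0.001 0 0 0;-1 0 0 0 0"

```text
t: 26.3
ee_pos: [0.5403, -0.2338, 0.0425]
eef_rot: [-0.704, -0.064, 0.066, 0.704]
ft_force: [-7.5, -1.0, -0.2]
grip_width: 0.0155
```

>>> drive_tool --series "-1 0.001 0 0 0;-1 0 0 0 0"

```text
t: 26.5
ee_pos: [0.5405, -0.2337, 0.0423]
eef_rot: [-0.704, -0.063, 0.067, 0.704]
ft_force: [-9.4, -2.6, 2.1]
grip_width: 0.0155
```

>>> drive_tool --series "-1 0 0 0 0;-1 0 0 0 0"

```text
t: 26.7
ee_pos: [0.5405, -0.2337, 0.0423]
eef_rot: [-0.704, -0.063, 0.067, 0.704]
ft_force: [-9.2, -1.4, 1.9]
grip_width: 0.0157
```

It's stiff (9.4 N with almost no travel), so this is a blank stop behind the middle hole, 40 mm in. The plate face is then at x ≈ 0.619, as the lid outline gave. I'm withdrawing and trying the left hole.

>>> drive_tool --series "-1 -0.01 0 0 0;-1 -0.02 0 0 0;-1 -0.02 0 0 0;-1 -0.011 0 0 0;-1 0 0 0 0"

```text
t: 27.2
ee_pos: [0.4828, -0.245, 0.0436]
eef_rot: [0.704, 0.066, -0.065, -0.704]
ft_force: [0.4, -0.1, -0.3]
grip_width: 0.0153
```

>>> drive_tool --series "-1 0 0 0.015 0;-1 0 0 0.015 0;-1 0 0 0.015 0;-1 0 0 0 0;-1 0 0 0 0"

```text
t: 27.7
ee_pos: [0.4756, -0.1996, 0.0433]
eef_rot: [0.704, 0.066, -0.066, -0.704]
ft_force: [0.0, -0.5, -1.5]
grip_width: 0.0153
```

```bash
python3 st.py
python3 - <<'E'
import numpy as np
# mid TCP line through (.5394,-.2343), case yaw 10.6
y=np.radians(10.6);n=np.array([-np.sin(y),np.cos(y)])
print('left line n', n@[.5394,-.2343]+.045)
from plant import ctrl
p=ctrl.read_state()['ee_pos'][:2];print('now n',n@p,'x along',np.array([np.cos(y),np.sin(y)])@(p-np.array([.5396,-.2342])))
E
```

```text
27.7 [ 0.4756 -0.1996  0.0433] yaw 10.717139597781472 ft tool [-0.0555  1.4902 -0.4682] 0.015341074651134243
left line n -0.2845251108262418
now n -0.2836626136162654 x along -0.05656306212326468
```

>>> drive_tool --series "-1 0.005 0 -0.0008 0;-1 0.005 0 0 0;-1 0.004 0 0 0;-1 0 0 0 0"

```text
t: 28.1
ee_pos: [0.4896, -0.1989, 0.0429]
eef_rot: [0.704, 0.065, -0.065, -0.704]
ft_force: [0.2, -0.5, -1.6]
grip_width: 0.0152
```

>>> drive_tool --series "-1 0.002 0 0 0;-1 0.002 0 0 0;-1 0 0 0 0"

```text
t: 28.4
ee_pos: [0.493, -0.1981, 0.0431]
eef_rot: [0.704, 0.065, -0.065, -0.704]
ft_force: [-0.6, 1.2, -0.2]
grip_width: 0.0157
```

>>> drive_tool --series "-1 0.002 0 0 0;-1 0.002 0 0 0;-1 0 0 0 0"

```text
t: 28.7
ee_pos: [0.497, -0.1972, 0.0431]
eef_rot: [0.704, 0.066, -0.065, -0.704]
ft_force: [0.2, 0.6, -1.5]
grip_width: 0.0155
```

>>> drive_tool --series "-1 0.003 0 0 0;-1 0.003 0 0 0;-1 0 0 0 0"

```text
t: 29.0
ee_pos: [0.5031, -0.1961, 0.0431]
eef_rot: [0.704, 0.066, -0.065, -0.704]
ft_force: [0.4, -0.4, -1.4]
grip_width: 0.0157
```

>>> drive_tool --series "-1 0.004 0 0 0;-1 0.004 0 0 0;-1 0.004 0 0 0;-1 0 0 0 0"

```text
t: 29.4
ee_pos: [0.5151, -0.1939, 0.043]
eef_rot: [0.704, 0.066, -0.065, -0.704]
ft_force: [-0.5, -0.1, -1.5]
grip_width: 0.0154
```

>>> drive_tool --series "-1 0.004 0 0 0;-1 0.004 0 0 0;-1 0.004 0 0 0;-1 0.001 0 0 0;-1 0 0 0 0"

```text
t: 29.9
ee_pos: [0.5273, -0.1915, 0.043]
eef_rot: [-0.704, -0.065, 0.065, 0.704]
ft_force: [-0.6, 0.3, -2.3]
grip_width: 0.0155
```

>>> drive_tool --series "-1 0.001 0 0 0;-1 0.001 0 0 0;-1 0 0 0 0"

```text
t: 30.2
ee_pos: [0.5292, -0.1912, 0.0431]
eef_rot: [0.704, 0.065, -0.065, -0.704]
ft_force: [0.3, 0.4, -1.4]
grip_width: 0.0153
```

>>> drive_tool --series "-1 0.001 0 0 0;-1 0.001 0 0 0;-1 0 0 0 0"

```text
t: 30.5
ee_pos: [0.5313, -0.1908, 0.0431]
eef_rot: [0.704, 0.065, -0.065, -0.704]
ft_force: [-0.6, 0.8, -1.9]
grip_width: 0.0155
```

>>> drive_tool --series "-1 0.001 0 0 0;-1 0 0 0 0"

```text
t: 30.7
ee_pos: [0.5316, -0.1907, 0.0429]
eef_rot: [-0.704, -0.065, 0.066, 0.704]
ft_force: [-0.8, -0.4, -0.8]
grip_width: 0.0155
```

>>> drive_tool --series "-1 0.001 0 0 0;-1 0 0 0 0"

```text
t: 30.9
ee_pos: [0.5319, -0.1906, 0.0427]
eef_rot: [-0.704, -0.064, 0.066, 0.704]
ft_force: [-4.7, -1.1, 0.3]
grip_width: 0.0154
```

>>> drive_tool --series "-1 0.001 0 0 0;-1 0 0 0 0"

```text
t: 31.1
ee_pos: [0.532, -0.1904, 0.0425]
eef_rot: [-0.704, -0.064, 0.066, 0.704]
ft_force: [-6.4, -2.4, 1.1]
grip_width: 0.0156
```

>>> drive_tool --series "-1 0.001 0 0 0;-1 0 0 0 0"

```text
t: 31.3
ee_pos: [0.5322, -0.1904, 0.0423]
eef_rot: [-0.704, -0.063, 0.067, 0.704]
ft_force: [-8.6, -1.9, 1.6]
grip_width: 0.0157
```

Same stiffness: another blank stop. That leaves the right hole, so I'm withdrawing and moving 90 mm right.

>>> drive_tool --series "-1 -0.01 0 0 0;-1 -0.02 0 0 0;-1 -0.02 0 0 0;-1 -0.01 0 0 0;-1 0 0 0 0"

```text
t: 31.8
ee_pos: [0.4756, -0.2013, 0.0436]
eef_rot: [0.704, 0.066, -0.065, -0.704]
ft_force: [0.4, -0.8, -1.1]
grip_width: 0.0152
```

>>> drive_tool --series "-1 0 0 -0.025 0;-1 0 0 -0.025 0;-1 0 0 -0.025 0;-1 0 0 -0.015 0;-1 0 0 0 0"

```text
t: 32.3
ee_pos: [0.4938, -0.2912, 0.0429]
eef_rot: [0.704, 0.065, -0.065, -0.704]
ft_force: [-0.3, 1.1, -1.1]
grip_width: 0.0155
```

```bash
python3 st.py
python3 - <<'E'
import numpy as np
y=np.radians(10.6);n=np.array([-np.sin(y),np.cos(y)])
from plant import ctrl
p=ctrl.read_state()['ee_pos'][:2];print('n error',n@p-(n@[.5394,-.2343]-.045),'x along',np.array([np.cos(y),np.sin(y)])@(p-np.array([.5396,-.2342])))
E
```

```text
32.3 [ 0.4938 -0.2912  0.0429] yaw 10.523575298208954 ft tool [-0.1017  1.0887  1.1471] 0.01552992831083319
n error -0.0025204176584917026 x along -0.05549283551702562
```

>>> drive_tool --series "-1 0 0 0.0008 0;-1 0 0 0 0;-1 0 0 0 0"

```text
t: 32.6
ee_pos: [0.4925, -0.2881, 0.0432]
eef_rot: [-0.704, -0.066, 0.066, 0.704]
ft_force: [-0.8, -0.8, -1.0]
grip_width: 0.0157
```

Run:
```python
import numpy as np
y=np.radians(10.6);n=np.array([-np.sin(y),np.cos(y)])
from plant import ctrl
p=ctrl.read_state()['ee_pos'][:2];print(p,'n error',n@p-(n@[.5394,-.2343]-.045),'x along',np.array([np.cos(y),np.sin(y)])@(p-np.array([.5396,-.2342])))
```

```text
[ 0.4925252  -0.28810704] n error 0.0007338410124098083 x along -0.05618775421131384
```

>>> drive_tool --series "-1 0.005 0 -0.0007 0;-1 0.005 0 0 0;-1 0.004 0 0 0;-1 0 0 0 0"

```text
t: 33.0
ee_pos: [0.5072, -0.2868, 0.043]
eef_rot: [0.704, 0.066, -0.065, -0.704]
ft_force: [0.6, 0.2, -0.8]
grip_width: 0.0157
```

>>> drive_tool --series "-1 0.002 0 0 0;-1 0.002 0 0 0;-1 0 0 0 0"

```text
t: 33.3
ee_pos: [0.5105, -0.2862, 0.043]
eef_rot: [0.704, 0.065, -0.065, -0.704]
ft_force: [0.4, 1.5, -0.6]
grip_width: 0.0156
```

>>> drive_tool --series "-1 0.002 0 0 0;-1 0.002 0 0 0;-1 0 0 0 0"

```text
t: 33.6
ee_pos: [0.5145, -0.2855, 0.0431]
eef_rot: [0.704, 0.065, -0.065, -0.704]
ft_force: [-0.1, -0.9, -0.0]
grip_width: 0.0157
```

>>> drive_tool --series "-1 0.004 0 0 0;-1 0.004 0 0 0;-1 0.004 0 0 0;-1 0 0 0 0"

```text
t: 34.0
ee_pos: [0.5267, -0.2832, 0.0431]
eef_rot: [0.704, 0.066, -0.065, -0.704]
ft_force: [-0.0, -0.3, -1.2]
grip_width: 0.0155
```

>>> drive_tool --series "-1 0.004 0 0 0;-1 0.004 0 0 0;-1 0.004 0 0 0;-1 0.004 0 0 0;-1 0 0 0 0"

```text
t: 34.5
ee_pos: [0.5424, -0.2803, 0.043]
eef_rot: [0.704, 0.066, -0.065, -0.704]
ft_force: [0.8, -0.6, -0.6]
grip_width: 0.0158
```

>>> drive_tool --series "-1 0.002 0 0 0;-1 0.002 0 0 0;-1 0.001 0 0 0;-1 0 0 0 0"

```text
t: 34.9
ee_pos: [0.5468, -0.2794, 0.0431]
eef_rot: [0.704, 0.065, -0.065, -0.704]
ft_force: [-0.4, -0.0, -0.6]
grip_width: 0.0152
```

>>> drive_tool --series "-1 0.001 0 0 0;-1 0.001 0 0 0;-1 0 0 0 0"

```text
t: 35.2
ee_pos: [0.5483, -0.279, 0.043]
eef_rot: [-0.704, -0.065, 0.066, 0.704]
ft_force: [-0.4, -1.5, -0.6]
grip_width: 0.0156
```

>>> drive_tool --series "-1 0.001 0 0 0;-1 0.001 0 0 0;-1 0 0 0 0"

```text
t: 35.5
ee_pos: [0.5487, -0.2787, 0.0425]
eef_rot: [-0.704, -0.064, 0.066, 0.704]
ft_force: [-6.5, -1.9, 0.5]
grip_width: 0.0155
```

>>> drive_tool --series "-1 0.001 0 0 0;-1 0 0 0 0"

```text
t: 35.7
ee_pos: [0.5495, -0.2785, 0.0425]
eef_rot: [-0.704, -0.064, 0.066, 0.704]
ft_force: [-6.0, -2.0, 0.6]
grip_width: 0.0154
```

It yields: 0.8 mm of travel at a steady 6 N, so this is the catch. Pushing on.

>>> drive_tool --series "-1 0.001 0 0 0;-1 0.001 0 0 0;-1 0.001 0 0 0;-1 0 0 0 0"

```text
t: 36.1
ee_pos: [0.5524, -0.278, 0.0425]
eef_rot: [-0.704, -0.064, 0.066, 0.704]
ft_force: [-6.1, -2.2, 0.6]
grip_width: 0.015
```

>>> drive_tool --series "-1 0.001 0 0 0;-1 0.001 0 0 0;-1 0 0 0 0"

```text
t: 36.4
ee_pos: [0.5538, -0.2776, 0.0424]
eef_rot: [-0.704, -0.063, 0.067, 0.704]
ft_force: [-7.4, -1.4, 1.9]
grip_width: 0.0154
```

```bash
python3 st.py
python3 - <<'E'
from h import *
a=snap('top','t11.png');b=cv2.imread('pics/t9.png')[:,:,::-1]
print(np.abs(a[165:230,325:405].astype(int)-b[165:230,325:405]).mean())
E
```

```text
36.4 [ 0.5538 -0.2776  0.0424] yaw 10.559980477407535 ft tool [-7.5225 -1.8541 -0.047 ] 0.015398363745831747
59.389679487179485
```

>>> drive_tool --series "-1 0.001 0 0 0;-1 0 0 0 0;-1 0 0 0 0;-1 0 0 0 0;-1 0 0 0 0"

```text
t: 36.95
ee_pos: [0.5545, -0.2775, 0.0423]
eef_rot: [-0.704, -0.063, 0.067, 0.705]
ft_force: [-8.9, -1.7, 1.2]
grip_width: 0.0154
```

Run:
```python
from h import *
b=cv2.imread('pics/t11.png')[:,:,::-1];a=snap('top','t12.png');s1=cv2.imread('pics/s10.png')[:,:,::-1]
print(np.abs(a[165:230,325:405].astype(int)-b[165:230,325:405]).mean())
s=snap('scene','s12.png');d=np.abs(s[100:300,330:480].astype(int)-s1[100:300,330:480]).mean(2)
print(d.mean(),[(r,int((d[r-100]>40).sum())) for r in range(100,300,15)])
w=(s.min(2)>190);print('white rows',[(r,int(w[r,330:480].sum())) for r in range(120,300,10)])
```

```text
15.690641025641026
43.147177777777785 [(100, 83), (115, 50), (130, 63), (145, 84), (160, 83), (175, 25), (190, 43), (205, 24), (220, 60), (235, 93), (250, 94), (265, 60), (280, 23), (295, 28)]
white rows [(120, 0), (130, 0), (140, 19), (150, 1), (160, 1), (170, 0), (180, 9), (190, 11), (200, 0), (210, 10), (220, 7), (230, 0), (240, 0), (250, 0), (260, 0), (270, 0), (280, 5), (290, 0)]
```

>>> drive_tool --series "-1 0.0005 0 0 0;-1 0 0 0 0;-1 0 0 0 0;-1 0 0 0 0;-1 0 0 0 0"

```text
t: 37.55
ee_pos: [0.5548, -0.2774, 0.0423]
eef_rot: [-0.704, -0.063, 0.067, 0.705]
ft_force: [-8.6, -1.6, 0.0]
grip_width: 0.0157
```

Run:
```python
from h import *
b=cv2.imread('pics/t12.png')[:,:,::-1];a=snap('top','t13.png');b0=cv2.imread('pics/top0.png')[:,:,::-1];s=snap('scene','s13.png')
print(ctrl.read_state()['ft_force'],np.abs(a[165:230,325:405].astype(int)-b[165:230,325:405]).mean())
cv2.imwrite('pics/m13.png',np.hstack([s[60:360,280:560],cv2.resize(a[100:350,280:480],(320,400))[50:350]])[:,:,::-1])
```

```text
[-9.1407513  -2.56831101  1.70219142] 19.45525641025641
```

View pics/m13.png

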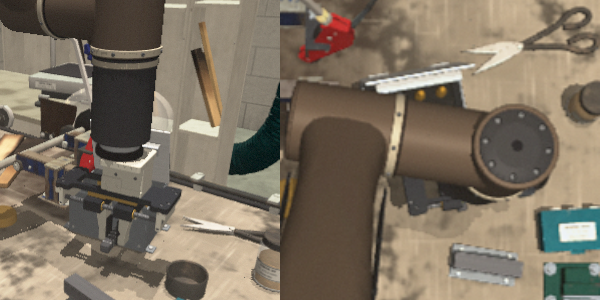

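The top crop shows the lid standing up at the back (edge-on at (415,78), nozzles visible inside): it has sprung open. Withdrawing the rod, moving left clear of the holder, and lowering.

>>> drive_tool --series "-1 -0.01 0 0 0;-1 -0.02 0 0 0;-1 -0.025 0 0 0;-1 -0.025 0 0 0;-1 0 0 0 0"

```text
t: 38.15
ee_pos: [0.4768, -0.2921, 0.0432]
eef_rot: [-0.704, -0.065, 0.065, 0.704]
ft_force: [-0.2, -0.2, -1.5]
grip_width: 0.0158
```

>>> drive_tool --series "-1 0 0 0.025 0;-1 0 0 0.025 0;-1 0 0 0.025 0;-1 0 0 0.005 0;-1 0 0 0 0"

```text
t: 38.65
ee_pos: [0.4656, -0.2127, 0.0436]
eef_rot: [0.704, 0.067, -0.065, -0.704]
ft_force: [0.2, -0.9, -0.5]
grip_width: 0.0153
```

>>> drive_tool --series "-1 0 0.015 0 0;-1 0 0.015 0 0;-1 0 0.012 0 0;-1 0 0.005 0 0;-1 0 0 0 0"

```text
t: 39.15
ee_pos: [0.4643, -0.2137, -0.0047]
eef_rot: [-0.704, -0.065, 0.066, 0.704]
ft_force: [0.1, 0.3, -1.4]
grip_width: 0.0159
```

>>> drive_tool --series "-1 0 0.003 0 0;-1 0 0.002 0 0;-1 0 0 0 0"

```text
t: 39.45
ee_pos: [0.4647, -0.2134, -0.0088]
eef_rot: [0.704, 0.065, -0.065, -0.704]
ft_force: [0.1, 0.3, -0.7]
grip_width: 0.016
```

>>> drive_tool --series "-1 0 0.002 0 0;-1 0 0.001 0 0;-1 0 0 0 0"

```text
t: 39.75
ee_pos: [0.4646, -0.2133, -0.012]
eef_rot: [-0.704, -0.065, 0.065, 0.704]
ft_force: [-0.6, -0.0, -1.0]
grip_width: 0.0154
```

>>> drive_tool --series "-1 0 0.001 0 0;-1 0 0 0 0"

```text
t: 39.95
ee_pos: [0.4645, -0.2133, -0.013]
eef_rot: [-0.704, -0.065, 0.065, 0.704]
ft_force: [-0.3, 0.2, -1.2]
grip_width: 0.0157
```

>>> drive_tool --series "-1 0 0.0007 0 0;-1 0 0 0 0"

```text
t: 40.15
ee_pos: [0.4645, -0.2134, -0.0137]
eef_rot: [-0.704, -0.065, 0.065, 0.704]
ft_force: [-0.6, 0.0, -1.4]
grip_width: 0.0158
```

Now I release, lift straight up and check.

>>> drive_tool --series "0 0 0 0 0;0 0 0 0 0;0 0 0 0 0;0 0 0 0 0;0 0 0 0 0"

```text
t: 40.65
ee_pos: [0.4646, -0.2134, -0.0136]
eef_rot: [0.704, 0.065, -0.065, -0.704]
ft_force: [-0.1, -0.3, -0.6]
grip_width: 0.0429
```

>>> drive_tool --series "0 0 -0.01 0 0;0 0 -0.03 0 0;0 0 -0.04 0 0;0 0 -0.04 0 0;0 0 -0.03 0 0"

```text
t: 41.15
ee_pos: [0.4651, -0.2136, 0.1398]
eef_rot: [0.704, 0.066, -0.065, -0.704]
ft_force: [1.6, -0.6, -0.5]
grip_width: 0.0438
```

>>> drive_tool --series "0 -0.03 -0.02 0 0;0 -0.03 0 0 0;0 0 0 0 0;0 0 0 0 0;0 0 0 0 0"

```text
t: 41.65
ee_pos: [0.4062, -0.2245, 0.1567]
eef_rot: [0.704, 0.066, -0.065, -0.704]
ft_force: [0.0, 0.2, 0.4]
grip_width: 0.0434
```

```bash
python3 st.py
python3 - <<'E'
from h import *
np.set_printoptions(precision=4,suppress=True)
c=cam('wrist');snap('wrist','w14.png');snap('scene','s14.png');snap('top','t14.png')
for l in('rod_tip','rod_handle','push_rod'):
  pr=[]
  for n in('wrist','scene','top'):
    L=optics.landmark_of(n,l)[:1]
    for x in L:
      C=c if n=='wrist' else cam(n); pr.append(ray(n,x['pixel'],C));print(n,l,round(x['conf'],2),onz(n,x['pixel'],.008,C))
  if len(pr)>1: print('  tri',tri(pr))
for n,l in(('top','wax_cake'),('top','steel_cup'),('top','masking_tape'),('scene','steel_cup')):
  print(n,l,[(round(x['conf'],2),onz(n,x['pixel'],0)) for x in optics.landmark_of(n,l)[:1]])
E
```

```text
41.65 [ 0.4062 -0.2245  0.1567] yaw 10.609788274896939 ft tool [ 0.0876 -0.3768  0.1961] 0.043409540514371854
wrist rod_tip 0.66 [ 0.5825 -0.1911  0.008 ]
scene rod_tip 0.57 [ 0.5857 -0.1908  0.008 ]
top rod_tip 0.58 [ 0.5841 -0.1975  0.008 ]
  tri [ 0.5822 -0.1941  0.0108]
wrist rod_handle 0.59 [ 0.4621 -0.2142  0.008 ]
scene rod_handle 0.67 [ 0.4704 -0.2075  0.008 ]
top rod_handle 0.69 [ 0.4679 -0.2225  0.008 ]
  tri [ 0.4629 -0.2171  0.0162]
wrist push_rod 0.95 [ 0.5054 -0.2066  0.008 ]
scene push_rod 0.77 [ 0.5066 -0.2091  0.008 ]
top push_rod 0.66 [ 0.5048 -0.2045  0.008 ]
  tri [ 0.5064 -0.2064  0.0063]
top wax_cake [(0.87, array([ 0.5386, -0.0058,  0.    ]))]
top steel_cup [(0.94, array([ 0.5799, -0.398 ,  0.    ]))]
top masking_tape [(0.79, array([0.4858, 0.2527, 0.    ]))]
scene steel_cup [(0.57, array([ 0.5808, -0.4069,  0.    ]))]
```

Run:
```python
from h import *
a=cv2.imread('pics/t14.png').min(2);b=cv2.imread('pics/top0.png').min(2)
print('white px on lid area before/after',(b[165:232,325:405]>195).sum(),(a[165:232,325:405]>195).sum(),'strip behind',(a[140:185,325:405]>170).sum())
print(ctrl.hand_in())
```

```text
white px on lid area before/after 2999 375 strip behind 387
the job is handed in; nothing more can be done
None
```

The lid is open and the rod is lying flat on the bench. I handed the job in at about 42 s of the 70 s allowed; the hand-in reports no verdict.

**What I did**
- I drew the rod out by its thin end, put it down on the bench, let go, and took it again by the handle.
- The middle and left holes each ended at a stiff stop. I pressed them with about 9 N and backed off, well under the 37 N limit.
- The right hole gave way at a steady 6 N. Its catch tripped at about 9 N, and the lid sprang up.
- I then withdrew the rod, laid it in front of the case and moved the gripper clear.

**Last checks**
- **Rod:** the cameras put the tip at 11 mm, the shoulder at 6 mm and the handle at 16 mm above the bench. The true height is 8 mm, and the spread is camera noise. By feel the rod was put down at bench height.
- **Lid:** in the top picture the white lid area fell from 2999 to 375 pixels, and an earlier view showed the lid standing up at the back. I did not measure its angle.
- **Bystanders:** the cup, wax and tape read within about 9 mm of their first measured positions, which is within the detector's scatter.

**What disagreed**
- The fingertips behaved about 23 mm higher than the reported height implied. The first two grips on the rod therefore closed on nothing, and I found the right height by going lower and feeling for the bench.
- I used all 12 pictures, so I checked the final state from measurements and never viewed it.

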